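Put the long parallel bar back in its slot

ROBOT

A 6-joint arm with a two-finger parallel gripper is mounted at the origin on the work surface. World frame = base frame: x ahead of the robot, y to its left, z up, the work surface at z = 0. Lengths are in m, angles in rad, forces in N, time in s.
With the tool pointing down it reaches from about 0.3 to 0.75 m from the base axis. Payload 8.5 kg.
Tool frame: the origin (TCP) lies at the very end of the fingers, on their centre line; the grasp point (between the pads) lies 19 mm behind it; z points along the fingers, y is the line along which they close (so a half turn about z gives the same grasp; the last joint's range is limited). The gripper opens to 88 mm and grips with 3 to 60 N. Pads are 18 mm wide; open, the fingers measure 123 mm over their backs; the gripper's body (75 mm by 187 mm) begins 45 mm behind the grasp point.
Start: joints at [-1.371, 0.381, 1.297, -0, 1.464, -0.215], TCP at [0.222, -0.503, 0.239] pointing down, gripper open.
Joint ranges: [-3.11, 3.11], [-0.89, 2.33], [0.22, 2.48], [-1.42, 4.56], [0.17, 2.85], [-2.88, 2.88]. Speed limits (rad/s): [2.39, 2.39, 3.14, 3.14, 3.14, 3.14].

INTERFACE

Orientations are given as a unit quaternion [x, y, z, w].
In Python, from plant import read_state, get_image, job_done gives the robot as it stands.
- The arm moves only by the shell command python3 -m inch 'ROWS' [FORCE]. ROWS is JSON, a list of rows, each a list of 3 entries, a list of its own where there are three numbers: the opening, from -1 (shut) to 1 (fully open), then the shift along the tool's x, y, z in mm, then the turn, a rotation vector about the tool's x, y, z in degrees. In form: [[grip, [tx, ty, tz], [ax, ay, az]], ...]. A call has 1 to 20 rows; each row is the pose to reach, as a shift and turn from the pose commanded when the call began, along the tool's axes at that moment; what a row does not reach only later rows make up. A row lasts 1/12 s, in which the tool goes at most 41.7 mm and 7.16 degrees, less where a joint would pass 70% of its speed; a pose out of reach is approached as far as the arm can. A call with a gripper value outside its range is refused whole. The fingers move at their own pace and stop on an object; FORCE is the grip in N (left out, the last holds). Time passes only in rows, so rows that repeat a pose let the fingers close. It gives the time, the measured TCP pose, the force, the opening and the grip force at its end, in the units of the state.
- read_state(): the state, without advancing time (a new reading comes with each control period).
- get_image(name): name is "scene" or "top"; returns a dict with "image" (400x640x3 uint8, red, green, blue), "mtx" (3x3 intrinsics, pixels), "k1" (the pictures are not rectified: a ray, as slopes to the right and down, at radius r is drawn at 1 + k1 r^2 times it, then the intrinsics apply), "rvec" (rotation vector, rad) and "tvec" (3), from world to camera coordinates, as OpenCV has them. Camera axes: x right, y down, z forward; pixel columns grow to the right and rows downward; lengths in m; the calibration is good to about 2 mm. A picture is of the moment at which its call begins. There is no depth.
- job_done(): hands the job in; it is judged then, once.
The state is a dict: "t": time; "joints": joint angles; "qd": joint speeds; "joint_efforts": joint torques, N m; "eef_pos": TCP position; "tcp_rot": TCP orientation; "ft_force": force on the tool from outside, world axes, zero at the start; "torque": the same for the moment, N m; "finger_gap": finger opening in m; "gripper_force": force on a finger pad.
Only numpy, scipy, OpenCV 4.12 (cv2) and the standard library are available. Lean on these libraries where they do the work, as an engineer would, in place of code of your own. Each camera call takes 0.05 s, during which the arm holds its last target. There are 200 camera calls.

TASK

The long steel parallel bar is finished with: put it away in its own slot, in the storage block with the long slot and the long bar drawn on its label. Set it down (do not drop it) so that it stands upright on its narrow edge, as it does now, fully down on the slot's floor, and let go of it; leave the polished core insert where it stands.

Things in the scene. Friction and masses are not known exactly. Their poses are not given: they have to be found in the camera images.
- long_parallel: The longer of two plain ground-steel parallel bars standing on the bench: 125 mm long, 16 mm thick, 36 mm high, about 0.56 kg, standing loose on a 16 mm wide edge. Origin: centre of its underside. x runs along its length, y across its 16 mm thickness, z up. The other bar is only 75 mm long and stays on the bench.
- long_slot (a point): Centre of the floor of the long slot: 141 x 32 mm, 12 mm deep, floor 12 mm above the bench, in a fixed brown wooden block with dark felt in its pocket 24 mm high. x runs along the slot to the label end (far from the robot), y across, z up. Label: pale card with a long bar. Two like blocks beside it, in any order, have a shorter slot (93 mm, short bar on label) and a round pocket (disc on label).
- core_insert: Gleaming steel cylinder, 36 mm in diameter with a 44 mm foot flange, 70 mm high, standing loose on the bench; origin at the centre of its underside. A bystander, not to be moved.
There are look-alikes about, which are no part of the job. What is shaped like the long_parallel but purple is not meant.

How it is judged:
By the outcome, as a careful person would: the job done as asked, in the order asked, and still so for the second after the job is handed in, with the robot touching nothing.
It also fails if it takes over 42 s, if anything falls off the work surface, if the arm or the gripper's body presses on something with over 40 N, if the wrist force passes 120 N, or if a joint passes its speed limit or range.

## Working session

There is one attempt and no reset: what is moved stays moved. The work goes in short steps, Python scripts to look and compute and a shell command to move; the robot and the scene stay as the last step left them, time stands still between calls to the robot, and variables do not carry over. Pictures are saved under pics/ and viewed, at most 10 in all, crops included, and the job is handed in when it is done.

```bash
mkdir -p pics
cat > h.py <<'E'
import numpy as np, cv2, json
from plant import read_state, get_image, job_done
def snap(n,f):
    d=get_image(n); cv2.imwrite('pics/'+f,d['image'][:,:,::-1]); 
    np.savez('pics/'+f+'.npz',**{k:np.array(d[k]) for k in d}); return d
def ray(d,uv,z):
    K=np.array(d['mtx']);k=float(d['k1'])
    R=cv2.Rodrigues(np.array(d['rvec'],float))[0];t=np.array(d['tvec'],float).ravel()
    p=cv2.undistortPoints(np.array([[uv]],float),K,np.array([k,0,0,0,0.]))[0,0]
    v=R.T@np.array([p[0],p[1],1]);c=-R.T@t
    return c+v*(z-c[2])/v[2]
def proj(d,P):
    return cv2.projectPoints(np.array(P,float).reshape(-1,1,3),np.array(d['rvec'],float),np.array(d['tvec'],float),np.array(d['mtx']),np.array([float(d['k1']),0,0,0,0]))[0].reshape(-1,2)
E
python3 - <<'E'
from h import *
for n in('top','scene'):
    d=snap(n,n+'0.png'); print(n,d['k1'],proj(d,[[.3,0,0],[.6,0,0],[.5,.3,0],[.5,-.3,0]]).round())
s=read_state();print(s['t'],s['eef_pos'],s['tcp_rot'],s['finger_gap'])
E
```

```text
top -0.010946457539281345 [[338. 340.]
 [336. 199.]
 [199. 245.]
 [474. 244.]]
scene -0.05915602063987441 [[219. 180.]
 [308. 232.]
 [335. 140.]
 [206. 304.]]
0.1 [ 0.22162145 -0.50311099  0.23821631] [ 9.78559823e-01  2.05961811e-01  9.83318388e-06 -6.36280892e-04] 0.08826589818006016
```

View pics/top0.png

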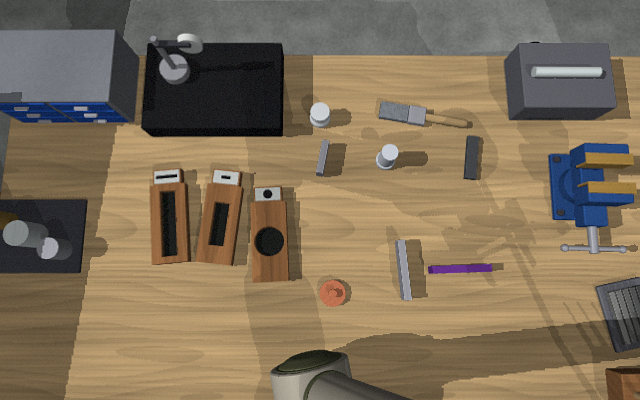

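View pics/scene0.png

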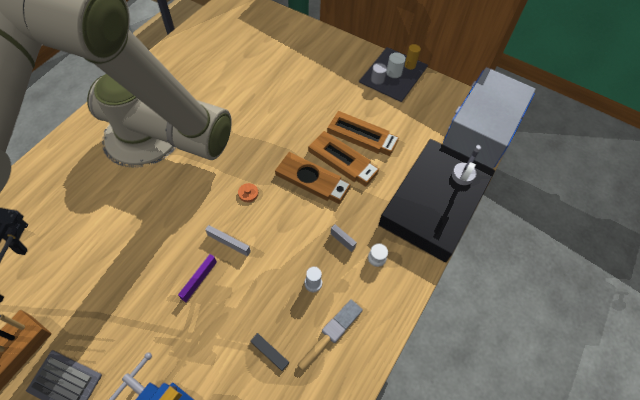

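Top view: the candidates for the bar are steel (404,270), short steel (323,157), dark bar (471,158) and purple (460,268). I choose (404,270). The slot candidates are the blocks at (168,225), (220,220) and (268,240), and the leftmost has the long slot. A close crop will check both choices.

Run:
```python
import cv2,numpy as np
a=cv2.imread('pics/top0.png')
A=cv2.resize(a[160:280,140:200],None,fx=5,fy=5,interpolation=cv2.INTER_CUBIC)
B=cv2.resize(a[220:320,370:450],None,fx=6,fy=6,interpolation=cv2.INTER_CUBIC)[:600]
cv2.imwrite('pics/crop1.png',np.hstack([A,B]))
```

```text
(no output)
```

View pics/crop1.png

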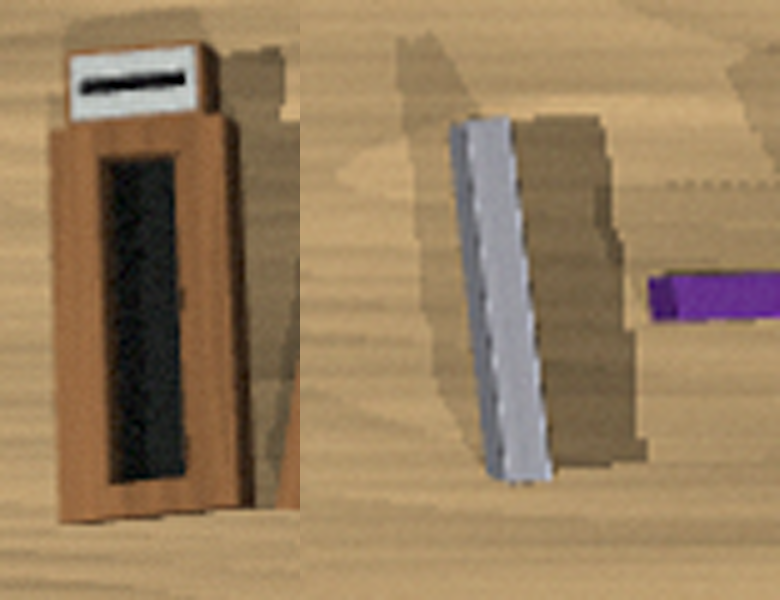

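The crop shows the steel bar's top face with corners at crop pixels (468,120), (511,118), (551,479) and (505,480). The left block's label has a long bar, and its slot rim is at (103,158), (178,155), (185,478) and (110,483).

Run:
```python
from h import *
d=np.load('pics/top0.png.npz')
def rep(name,c,z):
    P=np.array([ray(d,u,z) for u in c])[:,:2]
    f=(P[0]+P[1])/2;n=(P[2]+P[3])/2;a=f-n
    print(name,P.mean(0).round(4),'len',np.linalg.norm(a).round(4),'wid',np.linalg.norm(P[0]-P[1]).round(4),np.linalg.norm(P[2]-P[3]).round(4),'yaw',np.degrees(np.arctan2(a[1],a[0])).round(2))
    return P.mean(0)
b=rep('bar',[((x-300+.5)/6-.5+370,(y+.5)/6-.5+220) for x,y in [(468,120),(511,118),(551,479),(505,480)]],.036)
s=rep('slot',[((x+.5)/5-.5+140,(y+.5)/5-.5+160) for x,y in [(103,158),(178,155),(185,478),(110,483)]],.024)
# cross-check in scene
e=np.load('pics/scene0.png.npz');print(proj(e,[[*b,.036],[*s,.024]]).round(1))
from scipy.spatial.transform import Rotation as R
st=read_state();r=R.from_quat(st['tcp_rot']);print(r.as_matrix().round(3)); 
print('bar TCP shift mm',r.inv().apply(np.r_[b,.1]-st['eef_pos'])*1e3, 'tool yaw of x',np.degrees(np.arctan2(*r.as_matrix()[1::-1,0])))
```

```text
bar [ 0.4464 -0.1386] len 0.1235 wid 0.0151 0.0158 yaw 4.06
slot [0.5457 0.3605] len 0.1399 wid 0.0325 0.0316 yaw 4.67
[[227.7 236.9]
 [358.6 128.8]]
[[ 0.915  0.403 -0.   ]
 [ 0.403 -0.915  0.001]
 [ 0.    -0.001 -1.   ]]
bar TCP shift mm [ 352.64745545 -242.81514486  138.61702824] tool yaw of x 23.771611582550605
```

```bash
python3 -m inch '[[-0.1,[353,-243,0],[0,0,20]],[-0.1,[353,-243,0],[0,0,20]],[-0.1,[353,-243,0],[0,0,20]],[-0.1,[353,-243,0],[0,0,20]],[-0.1,[353,-243,0],[0,0,20]],[-0.1,[353,-243,0],[0,0,20]],[-0.1,[353,-243,0],[0,0,20]],[-0.1,[353,-243,0],[0,0,20]],[-0.1,[353,-243,0],[0,0,20]],[-0.1,[353,-243,0],[0,0,20]],[-0.1,[353,-243,0],[0,0,20]],[-0.1,[353,-243,0],[0,0,20]],[-0.1,[353,-243,0],[0,0,20]],[-0.1,[353,-243,0],[0,0,20]],[-0.1,[353,-243,40],[0,0,20]],[-0.1,[353,-243,80],[0,0,20]],[-0.1,[353,-243,120],[0,0,20]],[-0.1,[353,-243,140],[0,0,20]],[-0.1,[353,-243,140],[0,0,20]],[-0.1,[353,-243,140],[0,0,20]]]' 40
python3 - <<'E'
from h import *
from scipy.spatial.transform import Rotation as R
d=snap('scene','scene1.png');snap('top','top1.png')
s=read_state();r=R.from_quat(s['tcp_rot'])
print(s['t'],s['finger_gap'],np.degrees(np.arctan2(*r.as_matrix()[1::-1,0])), 'to bar z17',r.inv().apply(np.array([.4464,-.1386,.017])-s['eef_pos'])*1e3)
a=cv2.imread('pics/scene1.png');cv2.imwrite('pics/crop2.png',cv2.resize(a[170:310,140:300],None,fx=4,fy=4))
E
```

```text
t: 1.77
eef_pos: [0.4464, -0.1398, 0.0988]
tcp_rot: [0.999, 0.032, -0.001, -0.0]
ft_force: [0.8, 0.4, 0.8]
finger_gap: 0.0397
gripper_force: 0.0
1.8667 0.03957285578583611 3.697820209709835 to bar z17 [-1.06309276 -1.42894323 83.27324893]
```

View pics/crop2.png

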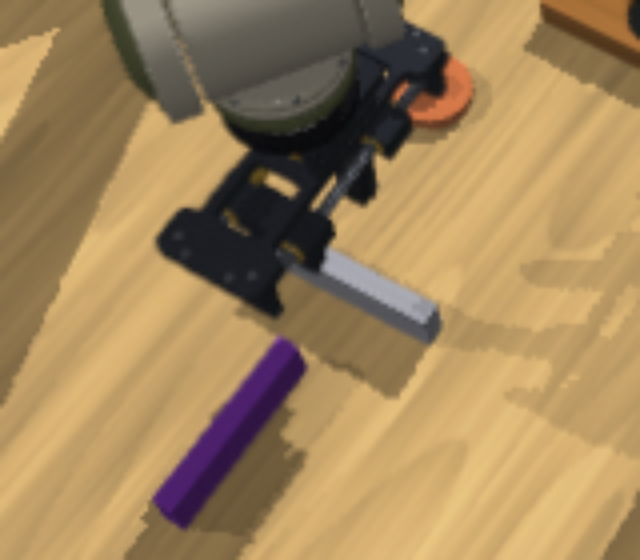

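The gripper sits over the bar at crop (300,250) with the fingers either side of it, and it is clear of the purple bar. I'll descend and close.

```bash
python3 -m inch '[[-0.1,[-1,-1,25],[0,0,0]],[-0.1,[-1,-1,50],[0,0,0]],[-0.1,[-1,-1,65],[0,0,0]],[-0.1,[-1,-1,75],[0,0,0]],[-0.1,[-1,-1,82],[0,0,0]],[-0.1,[-1,-1,82],[0,0,0]],[-0.1,[-1,-1,82],[0,0,0]],[-0.4,[-1,-1,82],[0,0,0]],[-0.5,[-1,-1,82],[0,0,0]],[-0.6,[-1,-1,82],[0,0,0]],[-0.7,[-1,-1,82],[0,0,0]],[-1,[-1,-1,82],[0,0,0]],[-1,[-1,-1,82],[0,0,0]],[-1,[-1,-1,82],[0,0,0]],[-1,[-1,-1,82],[0,0,0]],[-1,[-1,-1,82],[0,0,0]],[-1,[-1,-1,82],[0,0,0]],[-1,[-1,-1,82],[0,0,0]]]' 45
```

```text
t: 3.37
eef_pos: [0.4462, -0.1382, 0.0174]
tcp_rot: [0.999, 0.033, 0.001, 0.001]
ft_force: [-1.4, -1.6, 6.4]
finger_gap: 0.0156
gripper_force: 44.8
```

```bash
python3 -m inch '[[-1,[0,0,-5],[0,0,0]],[-1,[0,0,-15],[0,0,0]],[-1,[0,0,-35],[0,0,0]],[-1,[0,0,-60],[0,0,0]],[-1,[0,0,-85],[0,0,0]],[-1,[0,0,-105],[0,0,0]],[-1,[0,0,-120],[0,0,0]],[-1,[0,0,-120],[0,0,0]],[-1,[0,0,-120],[0,0,0]],[-1,[0,0,-120],[0,0,0]]]'
python3 - <<'E'
from h import *
from scipy.spatial.transform import Rotation as R
snap('top','top2.png')
s=read_state();r=R.from_quat(s['tcp_rot'])
print(s['t'],s['finger_gap'],np.degrees(np.arctan2(*r.as_matrix()[1::-1,0])), 'to slot z.1',r.inv().apply(np.array([.5457,.3605,.1])-s['eef_pos'])*1e3)
E
```

```text
t: 4.2
eef_pos: [0.4449, -0.1372, 0.1355]
tcp_rot: [0.999, 0.033, -0.001, -0.001]
ft_force: [0.2, -0.1, -5.8]
finger_gap: 0.0155
gripper_force: 44.9
4.25 0.015599583732538749 3.7627195072161626 to slot z.1 [ 133.28285988 -490.02020865   35.95563765]
```

```bash
python3 -m inch '[[-1,[4,-15,0],[0,0,0]],[-1,[11,-40,0],[0,0,0]],[-1,[19,-70,0],[0,0,0]],[-1,[28,-105,0],[0,0,0]],[-1,[38,-140,0],[0,0,0]],[-1,[48,-175,0],[0,0,0]],[-1,[57,-210,0],[0,0,0]],[-1,[67,-245,0],[0,0,-1]],[-1,[76,-280,0],[0,0,-1]],[-1,[86,-315,0],[0,0,-1]],[-1,[95,-350,0],[0,0,-1]],[-1,[105,-385,0],[0,0,-1]],[-1,[114,-420,0],[0,0,-1]],[-1,[122,-450,0],[0,0,-1]],[-1,[128,-472,0],[0,0,-1]],[-1,[132,-485,0],[0,0,-1]],[-1,[133,-490,0],[0,0,-1]],[-1,[133,-490,0],[0,0,-1]],[-1,[133,-490,0],[0,0,-1]],[-1,[133,-490,0],[0,0,-1]]]'
python3 -m inch '[[-1,[0,0,15],[0,0,0]],[-1,[0,0,35],[0,0,0]],[-1,[0,0,45],[0,0,0]],[-1,[0,0,45],[0,0,0]],[-1,[0,0,45],[0,0,0]],[-1,[0,0,45],[0,0,0]]]'
python3 - <<'E'
from h import *
from scipy.spatial.transform import Rotation as R
snap('top','top3.png');snap('scene','scene3.png')
s=read_state();r=R.from_quat(s['tcp_rot'])
print(s['t'],s['finger_gap'],np.degrees(np.arctan2(*r.as_matrix()[1::-1,0])), 'to slot z.03',r.inv().apply(np.array([.5457,.3605,.03])-s['eef_pos'])*1e3)
a=cv2.imread('pics/top3.png');b=cv2.imread('pics/scene3.png')
cv2.imwrite('pics/crop3.png',np.hstack([cv2.resize(a[155:275,120:200],None,fx=5,fy=5),cv2.resize(b[80:200,310:390],None,fx=5,fy=5)]))
E
```

```text
t: 5.92
eef_pos: [0.5461, 0.3588, 0.1363]
tcp_rot: [0.999, 0.041, -0.001, 0.0]
ft_force: [0.1, -0.0, -6.1]
finger_gap: 0.0156
gripper_force: 44.9
t: 6.42
eef_pos: [0.5468, 0.3599, 0.0929]
tcp_rot: [0.999, 0.041, 0.001, -0.0]
ft_force: [-0.3, -0.7, -5.4]
finger_gap: 0.0155
gripper_force: 44.9
6.5167 0.01550784942898245 4.760039115860107 to slot z.03 [-1.12549977 -0.50442617 63.01516487]
```

View pics/crop3.png

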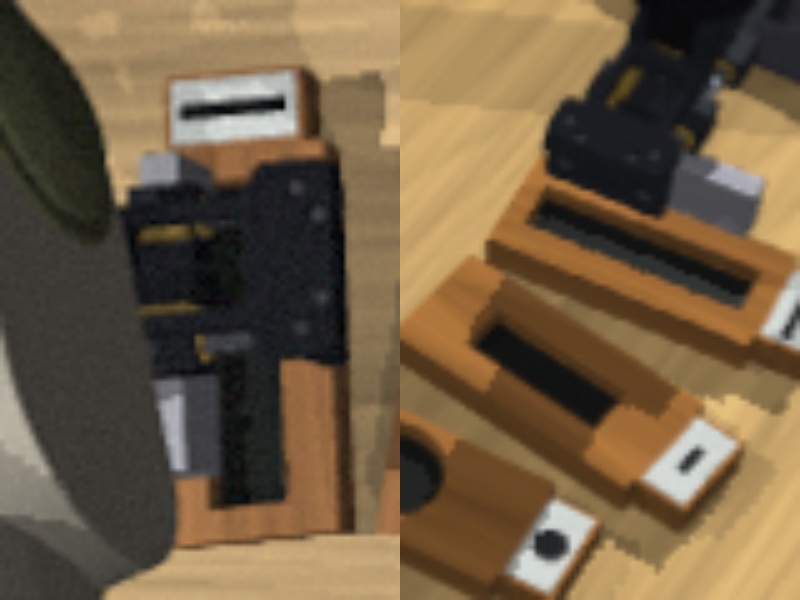

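The bar hangs above the left (long-slot) block. Its near lower right edge is at crop (220,470) and its far top end at (142–178,155). I'll check these against the expected corners.

Run:
```python
from h import *
y=np.radians(4.76);ex=np.array([np.cos(y),np.sin(y),0]);ey=np.array([-np.sin(y),np.cos(y),0])
c=np.array([.5468,.3599,.0755])
for n,o in(('top',(120,155)),('scene',(310,80))):
    d=np.load(f'pics/{n}3.png.npz')
    for nm,P in (('nearbotR',(-1,-1,0)),('neartopR',(-1,-1,.036)),('fartopL',(1,1,.036)),('fartopR',(1,-1,.036)),('farbotR',(1,-1,0))):
        q=proj(d,c+P[0]*.0625*ex+P[1]*.008*ey+np.array([0,0,P[2]]))[0]
        print(n,nm,((q-o+.5)*5-.5+(400*(n=='scene'),0)).round())
```

```text
top nearbotR [223. 477.]
top neartopR [188. 472.]
top fartopL [141. 155.]
top fartopR [182. 152.]
top farbotR [216. 170.]
scene nearbotR [553. 160.]
scene neartopR [557. 118.]
scene fartopL [770. 180.]
scene fartopR [759. 199.]
scene farbotR [749. 241.]
```

```bash
python3 -m inch '[[-1,[-1,0,10],[0,0,0]],[-1,[-1,0,25],[0,0,0]],[-1,[-1,0,38],[0,0,0]],[-1,[-1,0,46],[0,0,0]],[-1,[-1,0,52],[0,0,0]],[-1,[-1,0,56],[0,0,0]],[-1,[-1,0,59],[0,0,0]],[-1,[-1,0,60.5],[0,0,0]],[-1,[-1,0,61],[0,0,0]],[-1,[-1,0,61],[0,0,0]],[-1,[-1,0,61],[0,0,0]]]'
python3 -m inch '[[-1,[0,0,0.3],[0,0,0]],[-1,[0,0,0.7],[0,0,0]],[-1,[0,0,1],[0,0,0]],[-1,[0,0,1],[0,0,0]],[-1,[0,0,1],[0,0,0]]]'
```

```text
t: 7.43
eef_pos: [0.5454, 0.3599, 0.0312]
tcp_rot: [0.999, 0.042, 0.0, -0.0]
ft_force: [0.3, 0.0, -5.5]
finger_gap: 0.0157
gripper_force: 44.9
t: 7.85
eef_pos: [0.5453, 0.3598, 0.0298]
tcp_rot: [0.999, 0.042, 0.0, -0.0]
ft_force: [-0.1, 0.4, -6.3]
finger_gap: 0.0155
gripper_force: 44.9
```

```bash
python3 -m inch '[[-1,[0,0,0.2],[0,0,0]],[-1,[0,0,0.4],[0,0,0]],[-1,[0,0,0.6],[0,0,0]],[-1,[0,0,0.6],[0,0,0]],[-1,[0,0,0.6],[0,0,0]]]'
python3 -m inch '[[-1,[0,0,0.2],[0,0,0]],[-1,[0,0,0.4],[0,0,0]],[-1,[0,0,0.6],[0,0,0]],[-1,[0,0,0.6],[0,0,0]],[-1,[0,0,0.6],[0,0,0]]]'
```

```text
t: 8.27
eef_pos: [0.5453, 0.3598, 0.0294]
tcp_rot: [0.999, 0.042, 0.0, -0.0]
ft_force: [-2.1, -1.5, -2.9]
finger_gap: 0.0158
gripper_force: 44.9
t: 8.68
eef_pos: [0.5453, 0.3599, 0.0294]
tcp_rot: [0.999, 0.042, 0.0, -0.0]
ft_force: [-4.3, -1.8, 5.2]
finger_gap: 0.0155
gripper_force: 44.8
```

Contact is at the expected height: TCP 29.4 mm puts the bar's underside at 12 mm, and the floor is carrying the weight. I'll release gently and retreat.

```bash
python3 -m inch '[[-0.62,[0,0,0],[0,0,0]],[-0.6,[0,0,0],[0,0,0]],[-0.55,[0,0,0],[0,0,0]],[-0.5,[0,0,0],[0,0,0]],[-0.4,[0,0,0],[0,0,0]],[-0.3,[0,0,0],[0,0,0]],[-0.2,[0,0,0],[0,0,0]],[-0.2,[0,0,0],[0,0,0]],[-0.2,[0,0,0],[0,0,0]],[-0.2,[0,0,-5],[0,0,0]],[-0.2,[0,0,-15],[0,0,0]],[-0.2,[0,0,-35],[0,0,0]],[-0.2,[0,0,-65],[0,0,0]],[-0.2,[0,0,-100],[0,0,0]],[-0.2,[0,0,-130],[0,0,0]],[-0.2,[0,0,-150],[0,0,0]],[-0.2,[0,0,-150],[0,0,0]],[-0.2,[0,0,-150],[0,0,0]]]' 10
python3 -m inch '[[-0.2,[-20,20,0],[0,0,0]],[-0.2,[-50,60,0],[0,0,0]],[-0.2,[-80,95,0],[0,0,0]],[-0.2,[-110,130,0],[0,0,0]],[-0.2,[-140,165,0],[0,0,0]],[-0.2,[-165,190,0],[0,0,0]],[-0.2,[-180,210,0],[0,0,0]],[-0.2,[-180,210,0],[0,0,0]],[-0.2,[-180,210,0],[0,0,0]],[-0.2,[-180,210,0],[0,0,0]]]'
python3 - <<'E'
from h import *
snap('top','top4.png');snap('scene','scene4.png')
a=cv2.imread('pics/top4.png');b=cv2.imread('pics/scene4.png')
cv2.imwrite('pics/crop4.png',np.hstack([cv2.resize(a[155:275,120:200],None,fx=5,fy=5),cv2.resize(b[80:200,310:390],None,fx=5,fy=5)]))
E
```

```text
t: 10.18
eef_pos: [0.5454, 0.3599, 0.18]
tcp_rot: [0.999, 0.042, 0.001, -0.0]
ft_force: [1.0, -1.1, -0.7]
finger_gap: 0.0352
gripper_force: 0.0
t: 11.02
eef_pos: [0.3836, 0.1358, 0.1782]
tcp_rot: [0.999, 0.041, -0.0, -0.0]
ft_force: [0.2, -0.9, -0.2]
finger_gap: 0.0353
gripper_force: 0.0
```

View pics/crop4.png

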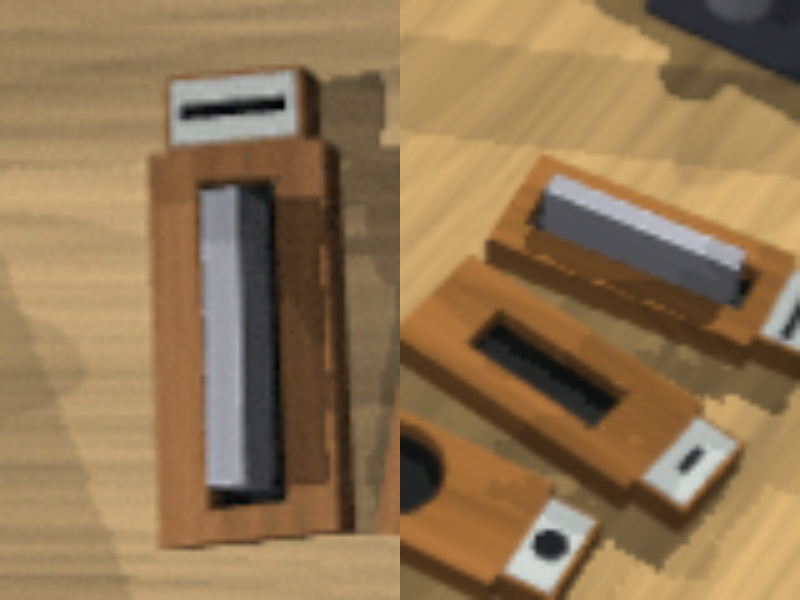

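View pics/scene4.png

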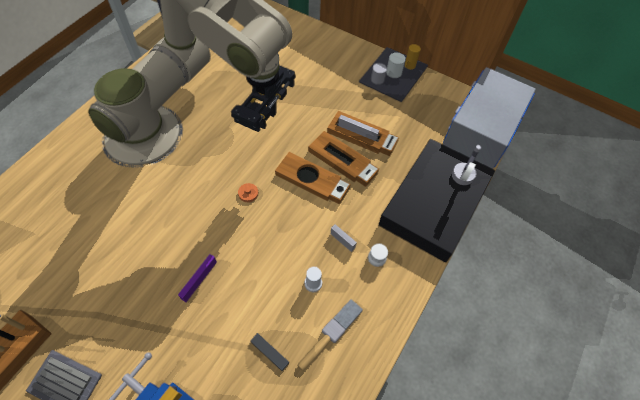

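The bar stands upright inside the long slot, with its top at crop (205–240,185–490). Everything else is where it was, including the core insert, and the robot is clear.

```bash
python3 -c "
from plant import job_done;print(job_done())"
```

```text
the job is handed in; nothing more can be done
None
```

The long parallel bar is standing upright in its own long slot, set down on the slot floor and released; the core insert was not touched, and the job was handed in at about 11 s.

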